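# Swap the tube in the spring-loaded V reader and hold the new one in

## Robot

A 6-joint arm with a two-finger parallel gripper is mounted at the origin on the work surface. World frame = base frame: x ahead of the robot, y to its left, z up, the work surface at z = 0. Lengths are in mm, angles in rad, forces in N, time in s.
With the tool pointing down it reaches from about 250 to 850 mm from the base axis. Payload 12.5 kg.
Tool frame: the origin (TCP) lies midway between the tips of the shut fingers; the grasp point (between the pads) lies 19 mm behind it (ctrl.pinch_z is the distance from the TCP to the grasp point, in mm); z points along the fingers, y is the line along which they close (so a half turn about z gives the same grasp; the last joint's range is limited). The gripper opens to 93 mm and grips with 3 to 60 N. Pads are 15 mm wide; open, the fingers measure 128 mm over their backs; the gripper's body (75 mm by 188 mm) begins 65 mm behind the grasp point.
Start: joints at [1.065, 0.351, 1.652, -0, 1.139, -0.085], TCP at [224.638, 502.018, 180.933] pointing down, gripper open.
Joint ranges: [-2.75, 2.75], [-0.79, 2.1], [0.01, 2.65], [-1.57, 4.71], [0.07, 3.14], [-2.87, 2.87]. Speed limits (rad/s): [2.22, 2.22, 2.79, 3.14, 3.14, 3.14].

## Interface

Orientations are given as a unit quaternion [x, y, z, w].
In Python, from cell import telemetry, cams, ctrl gives the robot as it stands.
- The arm moves only by the shell command python3 -m inch 'ROWS' [FORCE]. ROWS is JSON, a list of rows, each a list of 3 entries, a list of its own where there are three numbers: the shift along the tool's x, y, z in mm, then the turn about the tool's z in units of 8 degrees (1.0 is 8 degrees), then the opening, from 0 (shut) to 1 (fully open). A call has 1 to 8 rows; each row shifts and turns the commanded pose from where the row before left it, along the tool's axes as they then stand; what a row does not reach is not made up. A row lasts 1/8 s, in which the tool goes at most 62.5 mm and 10.7 degrees, less where a joint would pass 70% of its speed; a pose out of reach is approached as far as the arm can. A call with a gripper value outside its range is refused whole. The fingers move at their own pace and stop on an object; FORCE is the grip in N (left out, the last holds). Time passes only in rows, so rows that do not move let the fingers close. It gives the time, the measured TCP pose, the force, the opening and the grip force at its end, in the units of the state.
- telemetry.get_obs(): the state, without advancing time (a new reading comes with each control period).
- cams.capture(name): name is "scene" or "top" or "wrist"; returns a dict with "pixels" (400x640x3 uint8, red, green, blue), "fovy" (degrees; the focal length in pixels is half the picture's height over the tangent of half this angle, whatever the lens; pixels are square), "cx", "cy" (the principal point, pixels), "k1" (the pictures are not rectified: a ray, as slopes to the right and down, at radius r is drawn at 1 + k1 r^2 times it, then the intrinsics apply), "xyz" and "rotation" of the camera in the world; the wrist camera has in their place "hand_eye" (4x4, takes a point from camera to tool coordinates, whose origin is the TCP and whose axes are the flange's). Camera axes: x right, y down, z forward; pixel columns grow to the right and rows downward; lengths in mm; the calibration is good to about 2 mm. A picture is of the moment at which its call begins: read the wrist's pose just before it. There is no depth.
- ctrl.close_job(): hands the job in; it is judged then, once.
The state is a dict: "t": time; "q": joint angles; "joint_vel": joint speeds; "tau": joint torques, N m; "tcp_pos": TCP position; "tcp_rot": TCP orientation; "wrist_force": force on the tool from outside, world axes, zero at the start; "wrist_torque": the same for the moment, N m; "finger_gap": finger opening in mm; "finger_force": force on a finger pad.
Only numpy, scipy, OpenCV 4.12 (cv2) and the standard library are available. Lean on these libraries where they do the work, as an engineer would, in place of code of your own. Each camera call takes 0.05 s, during which the arm holds its last target. There are 200 camera calls.

## Task

The tube reader reads only while a tube is held in by hand: take out the finished purple-capped tube and stand it upright, cap up and let go, in the blue cup. Then take the yellow-capped tube from the rack, stand it upright on or just above the reader's foot plate, and push it into the V so that it presses firmly on both faces and the spring-backed V is pressed back to its stop or nearly so; finish while still gripping the yellow tube and holding it pressed there. Leave the other tubes in the rack and the bottles and jar alone.

Things in the scene. Friction and masses are not known exactly. Their poses are not given: they have to be found in the camera images.
- purple_tube: Flat-bottomed glass sample tube, barrel 18 mm diameter, 96 mm tall, with a purple cap 22 mm diameter and 24 mm tall on top (120 mm in all), white paper label; about 40 g. Origin: centre of its underside; z up along the tube to the cap. It starts standing in front of the reader's V, about 3 mm short of touching it.
- yellow_tube: Flat-bottomed glass sample tube, barrel 18 mm diameter, 96 mm tall, with a yellow cap 22 mm diameter and 24 mm tall on top (120 mm in all), white paper label; about 40 g. Origin: centre of its underside; z up along the tube to the cap. It starts upright in one of the rack's four holes, any of them.
- red_tube: Flat-bottomed glass sample tube, barrel 18 mm diameter, 96 mm tall, with a red cap 22 mm diameter and 24 mm tall on top (120 mm in all), white paper label; about 40 g. Origin: centre of its underside; z up along the tube to the cap. In the rack; leave it alone.
- green_tube: Flat-bottomed glass sample tube, barrel 18 mm diameter, 96 mm tall, with a green cap 22 mm diameter and 24 mm tall on top (120 mm in all), white paper label; about 40 g. Origin: centre of its underside; z up along the tube to the cap. In the rack; leave it alone.
- white_tube: Flat-bottomed glass sample tube, barrel 18 mm diameter, 96 mm tall, with a white cap 22 mm diameter and 24 mm tall on top (120 mm in all), white paper label; about 40 g. Origin: centre of its underside; z up along the tube to the cap. In the rack; leave it alone.
- rack: White plastic rack, fixed, 64 x 212 x 56 mm. Origin: centre of its underside; z up, y along its one row of four 21 mm holes (y = -75, -25, 25, 75 mm; upper plate's top at 53 mm). Tubes stand on its floor 8 mm above the table, caps 104 to 128 mm above the table; lift a tube straight up 50 mm or more to clear the rack.
- cup: Blue ceramic cup, fixed to the table, 80 mm tall, mouth 68 mm across outside, wall 3 mm, narrowing a little downwards. Origin: centre of its underside; z up. The inner floor is about 4 mm above the table; a tube standing in it shows its whole cap above the rim, and may lean on the rim.
- reader: White tube reader, fixed. Origin: on the table below the tube's place in front of the V; z up. The V opens to its own -x; tubes are pushed in along its +x. Foot plate 18 mm thick, x -35 to 100 mm, 90 mm wide; tower x 45 to 100 mm, 80 mm wide, top at 84 mm; V between them. Open above: the cap of a tube on the foot plate (114 to 138 mm above the table) is clear of everything.
- carriage (a joint): Spring slide that carries the V, in metres along the reader's +x: 0 = V forward (at rest), 0.010 = pressed back to its stop. The spring takes about 2.5 N to start and 7.5 N at the stop. The V also floats sideways (reader's y) by up to 3 mm either way against a centring spring of 0.8 N per mm, to settle on a tube pushed in slightly off-centre.
- seat (a point): Where the centre of the tube's underside is when an upright tube touches both V faces: 18 mm above the table (foot plate's top). At rest it is at x = 2 mm, y = 0 in the reader's frame; it moves back with the V, by joint carriage.
- face_left: The V's aluminium face on the reader's +y side, 25 to 81 mm above the table, at 45 degrees to the reader's x (90 degrees between the faces, mouth 34 mm wide); its contact line with the tube is vertical. Origin: as the reader's, moved back with the V.
- face_right: The V face on the reader's -y side, otherwise as face_left.
- amber_bottle: Brown glass bottle with a black cap, 52 mm diameter, 100 mm tall, loose; leave alone. Origin: centre of its underside.
- reagent_bottle: White plastic bottle with a blue cap, 68 mm diameter, 150 mm tall, loose; leave alone. Origin: centre of its underside.
- jar: Clear jar with a steel lid, 56 mm diameter, 70 mm tall, loose; leave alone. Origin: centre of its underside.

How it is judged:
By the outcome, as a careful person would: the job done as asked, in the order asked, and still so for the second after the job is handed in, while the arm keeps its last pose, push and grip.
It also fails if it takes over 54 s, if anything falls off the work surface, if the arm or the gripper's body presses on something with over 40 N, if the wrist force passes 120 N, or if a joint passes its speed limit or range.

## Working session

There is one attempt and no reset: what is moved stays moved. The work goes in short steps, Python scripts to look and compute and a shell command to move; the robot and the scene stay as the last step left them, time stands still between calls to the robot, and variables do not carry over. Pictures are saved under pics/ and viewed, at most 10 in all, crops included, and the job is handed in when it is done.

```bash
ls; mkdir -p pics; cat > h.py <<'E'
import numpy as np, cv2
from cell import telemetry, cams, ctrl
from scipy.spatial.transform import Rotation as R
def K(c):
    h,w=c["pixels"].shape[:2]; f=h/2/np.tan(np.radians(c["fovy"])/2); return f,c["cx"],c["cy"],c["k1"]
def ray(c,u,v,T=None):
    f,cx,cy,k1=K(c); d=np.array([(u-cx)/f,(v-cy)/f]); s=d.copy()
    for _ in range(20): s=d/(1+k1*(s@s))
    p=np.array([s[0],s[1],1.])
    if T is None:
        return np.array(c["xyz"],float),np.array(c["rotation"],float).reshape(3,3)@p
    return T[:3,3],T[:3,:3]@p
def wristT(c,o):
    T=np.eye(4);T[:3,:3]=R.from_quat(o["tcp_rot"]).as_matrix();T[:3,3]=o["tcp_pos"]
    return T@np.array(c["hand_eye"])
def onz(o,d,z): return o+d*(z-o[2])/d[2]
def save(c,n): cv2.imwrite(n,c["pixels"][:,:,::-1])
E
python3 - <<'E'
from h import *
o=telemetry.get_obs();print(o, ctrl.pinch_z)
for n in("scene","top","wrist"):
    c=cams.capture(n);save(c,f"pics/{n}0.png");print(n,{k:v for k,v in c.items() if k!="pixels"})
    np.save(f"{n}0.npy",c,allow_pickle=True)
a=cv2.imread("pics/scene0.png");b=cv2.imread("pics/top0.png")
E
```

```text
pics
{'t': 0.0, 'q': array([ 1.06541184e+00,  3.51232333e-01,  1.65238422e+00,  1.48131907e-05,
        1.13910094e+00, -8.46014087e-02]), 'joint_vel': array([ 1.04846297e-03,  4.72071241e-04, -6.17842038e-04,  1.33347798e-04,
       -4.98191775e-04,  1.30520096e-05]), 'tau': array([ 3.86468033e-03, -4.97332799e+01, -2.85244203e+01,  7.01019145e-02,
        2.57918111e-02, -9.02366105e-05]), 'tcp_pos': array([224.45629032, 501.71218217, 180.41874561]), 'tcp_rot': array([ 2.08845821e-01,  9.77948417e-01, -5.36167246e-04, -1.69947959e-04]), 'wrist_force': array([-0.22923812,  0.25285606,  0.37183449]), 'wrist_torque': array([-0.01542749, -0.03652395, -0.06362433]), 'finger_force': 0.0, 'finger_gap': 92.91924679160097} 18.8
scene {'fovy': 42.896623099070894, 'cx': 316.96198788123513, 'cy': 200.0701276288056, 'k1': -0.022440443636906504, 'xyz': array([1015.38489827, -737.88069703,  830.03338255]), 'rotation': array([ 0.88921354,  0.23406204, -0.10740119, -0.37812594])}
top {'fovy': 44.39120363895786, 'cx': 311.4318606213506, 'cy': 199.3595006514867, 'k1': -0.11727088727325786, 'xyz': array([ 563.22497832,  -63.19406837, 1023.46698824]), 'rotation': array([-0.69967934,  0.71411824, -0.01802636,  0.01261013])}
wrist {'fovy': 69.12009223689589, 'cx': 324.0225951195302, 'cy': 194.65698480840354, 'k1': 0.0048838886838407595, 'hand_eye': array([[-1.00314352e-03, -9.64684191e-01, -2.63407300e-01,
         7.21828363e+01],
       [ 9.99999444e-01, -1.05350256e-03,  4.99390332e-05,
         8.64514693e-01],
       [-3.25675661e-04, -2.63407104e-01,  9.64684711e-01,
        -2.03711841e+02],
       [ 0.00000000e+00,  0.00000000e+00,  0.00000000e+00,
         1.00000000e+00]])}
```

View pics/scene0.png

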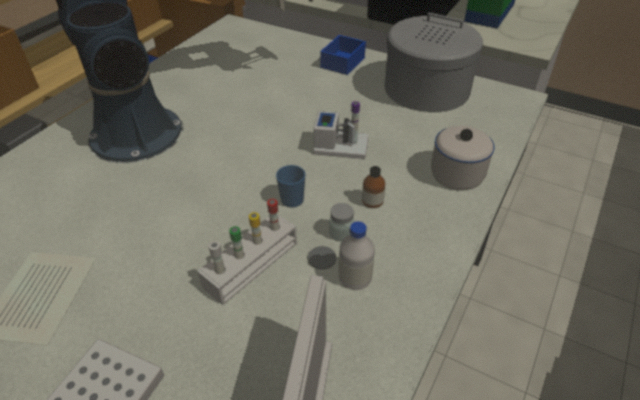

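View pics/top0.png

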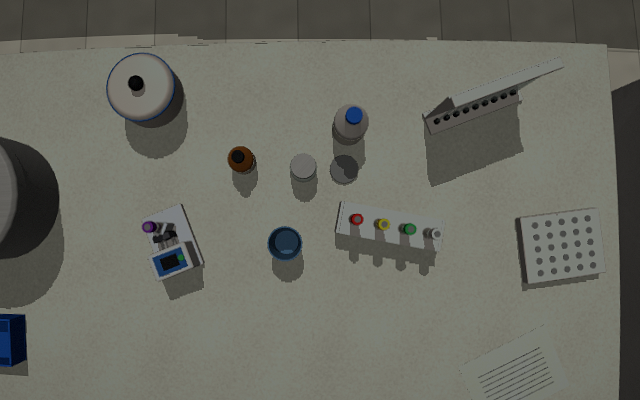

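The scene view shows the reader at (340,135) with the purple tube at (355,110), the cup at (291,186), and the rack caps in the order white, green, yellow (255,218), red. In the top view purple is at (149,227), the tower screen at (171,263), the cup mouth at (285,243) and yellow at (383,224). The reader's +x points down the image, toward the robot.

```bash
cat > m.py <<'E'
from h import *
C={n:np.load(f"{n}0.npy",allow_pickle=True).item() for n in("scene","top")}
for c in C.values(): c["rotation"]=R.from_quat(c["rotation"]).as_matrix() if np.size(c["rotation"])==4 else c["rotation"]
def blob(c,lo,hi,u,v,r=14):
    m=cv2.inRange(cv2.cvtColor(c["pixels"],cv2.COLOR_RGB2HSV),lo,hi); k=np.zeros_like(m);cv2.circle(k,(u,v),r,255,-1)
    ys,xs=np.nonzero(m&k); return xs.mean(),ys.mean(),len(xs)
E
python3 - <<'E'
from m import *
t,s=C["top"],C["scene"]
def tri(a,b):
    o1,d1=ray(t,*a);o2,d2=ray(s,*b);x=np.linalg.lstsq(np.c_[d1,-d2],o2-o1,rcond=None)[0];p,q=o1+d1*x[0],o2+d2*x[1];return (p+q)/2,np.linalg.norm(p-q)
for n,lo,hi,a,b,z in [("purple",(125,70,30),(160,255,255),(149,227),(355,106),138),("yellow",(20,100,60),(34,255,255),(383,224),(255,218),128),("red",(0,120,60),(8,255,255),(357,219),(272,206),128),("green",(50,100,40),(85,255,255),(409,229),(236,233),128)]:
    A=blob(t,lo,hi,*a);B=blob(s,lo,hi,*b);print(n,A,B,onz(*ray(t,*A[:2]),z).round(1),*tri(A[:2],B[:2]))
print("cup",onz(*ray(t,285,243),80))
for p,z in [((182,206),18),((203,264),18),((150,252),84),((184,244),84),((190,269),84),((157,279),84)]: print(p,onz(*ray(t,*p),z).round(1))
big=cv2.resize(t["pixels"][190:310,120:320,::-1],None,fx=4,fy=4,interpolation=cv2.INTER_CUBIC);cv2.imwrite("pics/crop1.png",cv2.convertScaleAbs(big,alpha=1.5))
E
```

```text
purple (np.float64(148.075), np.float64(226.5), 80) (np.float64(355.6744186046512), np.float64(107.27906976744185), 43) [558.  228.6 138. ] [557.82103129 233.1603187  123.97910078] 0.3109768656233559
yellow (np.float64(382.59302325581393), np.float64(223.93023255813952), 86) (np.float64(254.29365079365078), np.float64(219.72222222222223), 126) [ 554.3 -199.8  128. ] [ 554.38218379 -201.72886967  114.61007971] 0.525861006443863
red (np.float64(356.46666666666664), np.float64(218.77333333333334), 75) (np.float64(272.46153846153845), np.float64(206.34615384615384), 78) [ 564.8 -152.1  128. ] [ 565.01756005 -153.22618088  114.80589458] 0.5213211313986366
green (np.float64(409.6029411764706), np.float64(228.63235294117646), 68) (np.float64(235.84), np.float64(234.32), 50) [ 544.5 -249.6  128. ] [ 545.23639381 -251.53129086  115.02047788] 2.382794817716787
cup [521.1979481  -18.35480658  80.        ]
(182, 206) [598.4 196.2  18. ]
(203, 264) [478.4 154.1  18. ]
(150, 252) [508.4 243.2  84. ]
(184, 244) [522.9 176.2  84. ]
(190, 269) [474.7 165.3  84. ]
(157, 279) [456.1 230.3  84. ]
```

View pics/crop1.png

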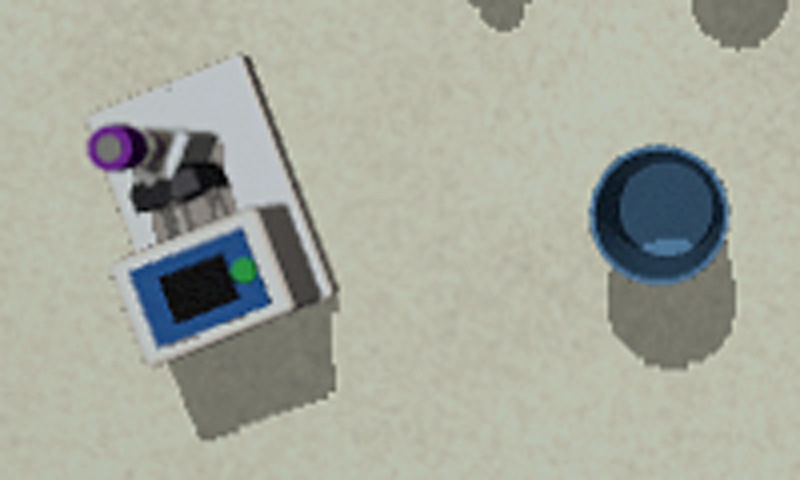

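```bash
cat > go.py <<'E'
# prints the shift in tool axes and turn units needed for target x y z [yaw of tool y, deg]
from h import *; import sys
a=list(map(float,sys.argv[1:])); o=telemetry.get_obs(); M=R.from_quat(o["tcp_rot"]).as_matrix()
y=np.degrees(np.arctan2(M[1,1],M[0,1]))
d=M.T@(np.array(a[:3])-o["tcp_pos"]); print("t",round(o["t"],2),"tcp",o["tcp_pos"].round(1),"yaw",y.round(1),"tilt",M[:,2].round(3),"shift",d.round(1),"turn", None if len(a)<4 else round(((y-a[3]+90)%180-90)/8,2),"F",o["wrist_force"].round(1),"gap",round(o["finger_gap"],1),"ff",o["finger_force"],"q6",o["q"].round(2))
E
python3 -m inch '[[[-59,-16,-10],0,1],[[-59,-16,-10],0,1],[[-59,-16,-10],0,1],[[-59,-16,-10],0,1],[[-59,-16,-10],0,1],[[-59,-16,-10],0,1],[[-59,-16,0],0,0.6],[[0,0,0],1.2,0.6]]'
python3 -m inch '[[[0,0,0],1.2,0.6],[[0,0,0],1.2,0.6],[[0,0,0],1.2,0.6],[[0,0,0],1,0.6],[[0,0,0],0,0.6]]'
python3 go.py 558 231 240 19.3
python3 - <<'E'
from h import *
o=telemetry.get_obs();c=cams.capture("wrist");save(c,"pics/w1.png");np.save("w1.npy",(c,wristT(c,o)),allow_pickle=True)
np.save("w1.npy",np.array([c,wristT(c,o)],dtype=object),allow_pickle=True)
E
```

```text
t: 1.15
tcp_pos: [558.1, 228.2, 240.2]
tcp_rot: [0.293, 0.956, -0.0, -0.0]
wrist_force: [-0.1, 0.4, -0.0]
finger_gap: 77.4
finger_force: 0.0
t: 1.78
tcp_pos: [555.7, 231.0, 240.7]
tcp_rot: [0.577, 0.817, -0.0, -0.0]
wrist_force: [-0.3, -0.1, 0.1]
finger_gap: 55.8
finger_force: 0.0
t 1.77 tcp [555.7 231.  240.7] yaw 19.5 tilt [-0. -0. -1.] shift [-0.8  2.1  0.7] turn 0.03 F [-0.3 -0.1  0.1] gap 55.8 ff 0.0 q6 [ 0.32  0.4   1.44 -0.    1.31 -0.02]Traceback (most recent call last):
  File "<stdin>", line 2, in <module>
    arr = np.asanyarray(arr)
ValueError: setting an array element with a sequence. The requested array has an inhomogeneous shape after 1 dimensions. The detected shape was (2,) + inhomogeneous part.
```

View pics/w1.png

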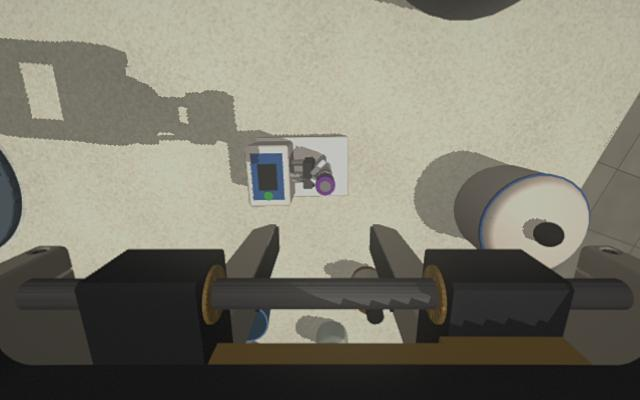

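The wrist view shows the purple cap at about (325,185) and the tower at (270,175), with the plate's right edge at u≈347. Next, a ray cast onto the cap-top plane.

```bash
cat > look.py <<'E'
# wrist look: cap centre by colour on plane z;  args: name colour z u v
from h import *; import sys
n,col,z,u,v=sys.argv[1],sys.argv[2],*map(float,sys.argv[3:6])
H={"purple":((125,70,30),(165,255,255)),"yellow":((20,90,50),(36,255,255))}[col]
o=telemetry.get_obs();c=cams.capture("wrist");save(c,f"pics/{n}.png");T=wristT(c,o)
m=cv2.inRange(cv2.cvtColor(c["pixels"],cv2.COLOR_RGB2HSV),*H);k=np.zeros_like(m);cv2.circle(k,(int(u),int(v)),60,255,-1);m&=k
cs=max(cv2.findContours(m,cv2.RETR_EXTERNAL,cv2.CHAIN_APPROX_NONE)[0],key=cv2.contourArea)
(a,b),r=cv2.minEnclosingCircle(cs);f=K(c)[0];p=onz(*ray(c,a,b,T),z)
print((a,b),"r",r,"diam mm",2*r/f*np.linalg.norm(p-T[:3,3]),p.round(1))
pts=sys.argv[6:]
for q in pts:
    x=list(map(float,q.split(",")));print(q,onz(*ray(c,x[0],x[1],T),x[2]).round(1))
E
python3 look.py w1 purple 137 325 185 347,135,18 348,195,18 250,147,84 291,145,84 294,205,84 251,206,84
```

```text
(324.8138427734375, 185.1170196533203) r 9.437196731567383 diam mm 20.541282533626582 [557.7 231.7 137. ]
347,135,18 [572.7 285.8  18. ]
348,195,18 [606.  202.5  18. ]
250,147,84 [459.1 234.4  84. ]
291,145,84 [505.9 253.6  84. ]
294,205,84 [533.3 181.4  84. ]
251,206,84 [481.  161.4  84. ]
```

```bash
python3 go.py 557.7 231.7 107 20.8
python3 -m inch '[[[-1,2,40],-0.16,0.6],[[0,0,40],0,0.6],[[0,0,30],0,0.6],[[0,0,24],0,0.6],[[0,0,0],0,0.5],[[0,0,0],0,0.5]]'; python3 go.py 557.7 231.7 107 20.8
```

```text
t 1.88 tcp [555.8 231.  240.8] yaw 19.7 tilt [-0. -0. -1.] shift [  0.    2.1 133.8] turn -0.14 F [ 0.3 -0.3  0.1] gap 55.7 ff 0.0 q6 [ 0.32  0.4   1.44 -0.    1.31 -0.03]
t: 2.62
tcp_pos: [558.6, 231.0, 108.0]
tcp_rot: [0.568, 0.823, 0.001, 0.0]
wrist_force: [-0.4, 0.2, -1.0]
finger_gap: 47.3
finger_force: 0.0
t 2.62 tcp [558.6 231.  108. ] yaw 20.8 tilt [ 0.001  0.    -1.   ] shift [ 1.  -0.6  1. ] turn 0.0 F [-0.4  0.2 -1. ] gap 47.3 ff 0.0 q6 [ 0.32  0.53  1.57  0.    1.04 -0.05]
```

```bash
python3 -m inch '[[[0.5,0,1],0,0.3],[[0,0,0],0,0.1],[[0,0,0],0,0],[[0,0,0],0,0],[[0,0,0],0,0],[[0,0,0],0,0]]' 30; python3 go.py 557.7 231.7 107 20.8
```

```text
t: 3.38
tcp_pos: [557.9, 231.3, 105.9]
tcp_rot: [0.568, 0.823, -0.0, -0.0]
wrist_force: [-0.3, 0.2, -0.5]
finger_gap: 0.2
finger_force: 0.0
t 3.38 tcp [557.9 231.3 105.9] yaw 20.8 tilt [-0. -0. -1.] shift [ 0.5 -0.  -1.1] turn -0.0 F [-0.3  0.2 -0.5] gap 0.2 ff 0.0 q6 [ 0.32  0.53  1.58 -0.    1.04 -0.05]
```

```bash
python3 - <<'E'
from h import *
o=telemetry.get_obs();c=cams.capture("wrist");b=cams.capture("scene");
x=cv2.resize(b["pixels"][70:190,260:420],(640,480),interpolation=cv2.INTER_CUBIC)
w=cv2.resize(c["pixels"],(480,300))
cv2.imwrite("pics/a2.png",cv2.resize(np.vstack([c["pixels"][50:350],x[60:340]]),None,fx=1,fy=1)[:,:,::-1])
E
```

```text
(no output)
```

View pics/a2.png

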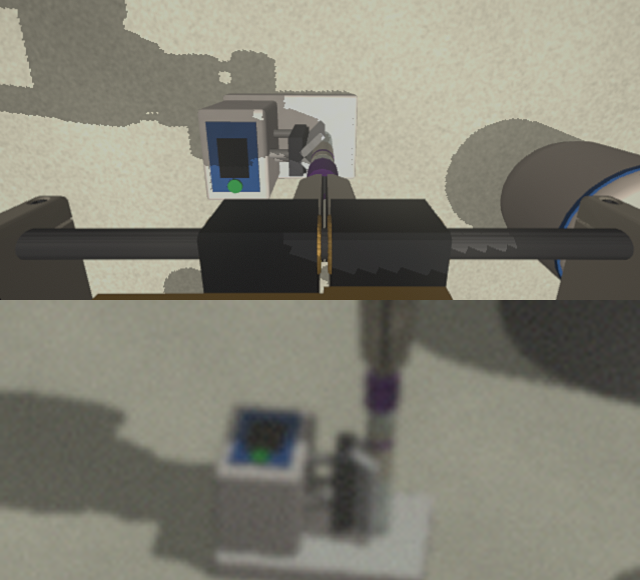

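The fingers shut on nothing. The cap stands undisturbed at (322,220) in the wrist view, just past the finger ends, and in the scene view the fingers end just above it. I'll measure the true fingertip height.

```bash
python3 - <<'E'
from h import *
o=telemetry.get_obs();c=cams.capture("scene");Q=R.from_quat(c["rotation"]).as_matrix();f,cx,cy,k1=K(c)
def pr(p,T):
    s=T[:3,:3].T@(np.array(p)-T[:3,3]);s=s[:2]/s[2];s*=1+k1*(s@s);return (f*s+[cx,cy]).round(1)
T=np.eye(4);T[:3,:3]=Q;T[:3,3]=c["xyz"]
x,y,_=o["tcp_pos"]
for z in (86,106,114,126,138,144,160): print(z,"scene",pr((x,y,z),T))
w=cams.capture("wrist");f,cx,cy,k1=K(w);TW=wristT(w,o);M=R.from_quat(o["tcp_rot"]).as_matrix()
for h in (0,20,38):print(h,"wrist",[pr(o["tcp_pos"]+M@np.array([dx,0,-h]),TW) for dx in(-7.5,0,7.5)])
a=cv2.resize(c["pixels"][70:150,310:400],(720,640),interpolation=cv2.INTER_CUBIC)[:320]
b=cv2.resize(w["pixels"][180:270,240:400],(640,360),interpolation=cv2.INTER_CUBIC)
b=cv2.copyMakeBorder(b[:280],0,0,0,80,0)
cv2.imwrite("pics/a3.png",cv2.convertScaleAbs(np.vstack([a,b])[:,:,::-1],alpha=1.4))
E
```

```text
86 scene [354.8 120.4]
106 scene [355.1 113.7]
114 scene [355.3 111. ]
126 scene [355.4 107. ]
138 scene [355.6 102.8]
144 scene [355.7 100.7]
160 scene [356.   95.1]
0 wrist [array([322.6, 226.8]), array([322.5, 217.3]), array([322.5, 207.7])]
20 wrist [array([322.5, 237.6]), array([322.4, 227.3]), array([322.4, 216.8])]
38 wrist [array([322.3, 249.3]), array([322.3, 238.1]), array([322.3, 226.8])]
```

View pics/a3.png

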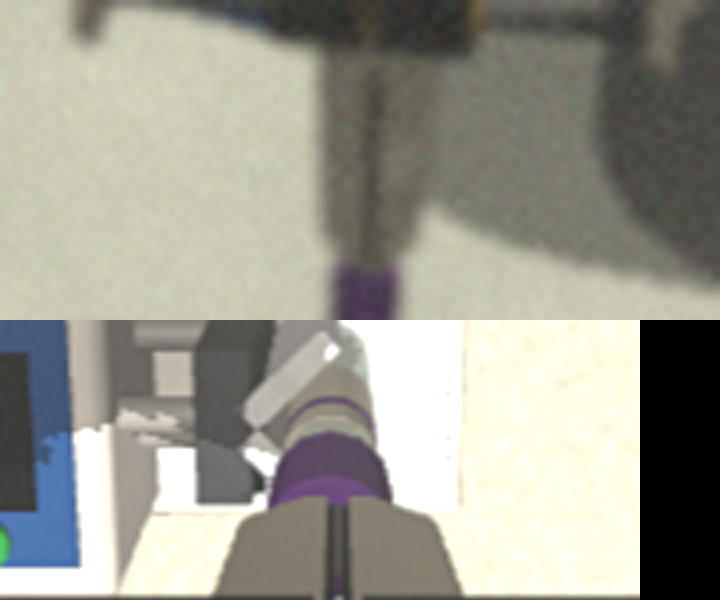

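Both views put the finger ends about 37 mm above the reported TCP: scene row ≈101 gives z≈143, and wrist v≈226 gives h≈38. So I open, drop 37 mm more and close.

```bash
python3 -m inch '[[[0,0,0],0,0.5],[[0,0,0],0,0.5],[[0,0,0],0,0.5],[[0,0,0],0,0.5],[[0,0,15],0,0.5],[[0,0,12],0,0.5],[[0,0,10],0,0.5],[[0,0,0],0,0.4]]' 30;python3 -m inch '[[[0,0,0],0,0.2],[[0,0,0],0,0],[[0,0,0],0,0],[[0,0,0],0,0],[[0,0,0],0,0]]'; python3 go.py 557.7 231.7 70 20.8
```

```text
t: 4.58
tcp_pos: [557.3, 231.1, 67.8]
tcp_rot: [0.568, 0.823, -0.001, -0.001]
wrist_force: [0.9, 0.2, 0.1]
finger_gap: 40.7
finger_force: 0.0
t: 5.2
tcp_pos: [558.1, 231.4, 69.3]
tcp_rot: [0.568, 0.823, 0.0, 0.0]
wrist_force: [-0.4, 0.3, 3.4]
finger_gap: 21.5
finger_force: 30.0
t 5.2 tcp [558.1 231.4  69.3] yaw 20.8 tilt [ 0.001  0.    -1.   ] shift [ 0.5 -0.3 -0.7] turn -0.0 F [-0.4  0.3  3.4] gap 21.5 ff 30.00051587820053 q6 [ 0.32  0.58  1.6   0.    0.96 -0.05]
```

```bash
python3 -m inch '[[[0,0,-10],0,0],[[0,0,-20],0,0],[[0,0,-30],0,0],[[0,0,-30],0,0],[[0,0,-20],0,0]]' >/dev/null;python3 -m inch '[[[-20,-10,0],0,0],[[-35,-20,0],0,0],[[-40,-22,0],0,0],[[-40,-22,0],0,0],[[-40,-22,0],0,0],[[-25,-15,0],0,0],[[-15,-8,0],0,0],[[-5,-4,0],0,0]]'; python3 go.py 521 -18 179; python3 - <<'E'
from h import *
o=telemetry.get_obs();c=cams.capture("wrist");t=cams.capture("top")
T=wristT(c,o);T[:3,3]
a=t["pixels"][190:310,230:390];a=cv2.resize(a,(640,480),interpolation=cv2.INTER_CUBIC)[:300]
cv2.imwrite("pics/a4.png",cv2.convertScaleAbs(np.vstack([c["pixels"][:300],a])[:,:,::-1],alpha=1.3))
E
```

```text
t: 6.82
tcp_pos: [520.5, -18.8, 178.6]
tcp_rot: [0.568, 0.823, -0.0, -0.0]
wrist_force: [-0.6, 0.4, -0.8]
finger_gap: 21.5
finger_force: 30.0
t 6.83 tcp [520.5 -18.8 178.6] yaw 20.7 tilt [-0.001  0.    -1.   ] shift [ 0.6  0.8 -0.4] turn None F [-0.6  0.4 -0.8] gap 21.5 ff 29.999821186065674 q6 [-0.13  0.3   1.73  0.    1.11 -0.49]
```

View pics/a4.png

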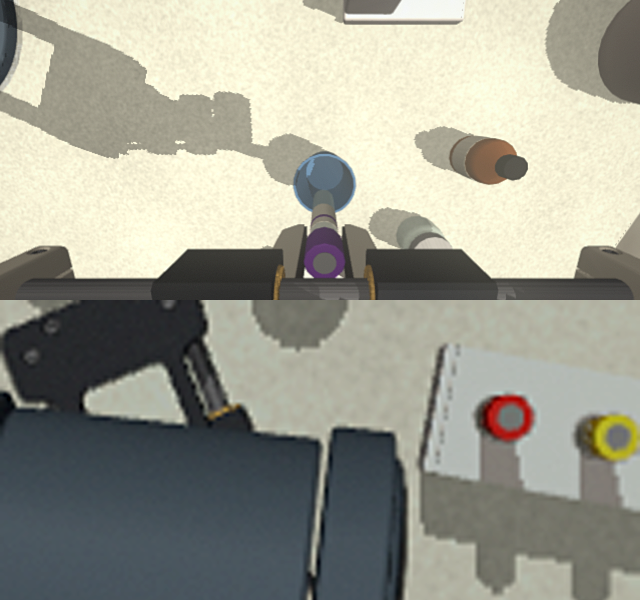

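The tube hangs upright in the grip (cap at (324,262)), and the cup mouth is centred at about (324,183). One check on the plane z=80.

```bash
python3 - <<'E'
from h import *
o=telemetry.get_obs();c=cams.capture("wrist");T=wristT(c,o)
for p in [(324,183),(293,183),(355,183),(324,152),(324,214)]: print(onz(*ray(c,*p,T),80).round(1))
E
```

```text
[520.5 -14.5  80. ]
[489.5 -26.2  80. ]
[551.4  -2.8  80. ]
[508.8  16.4  80. ]
[532.8 -47.2  80. ]
```

```bash
python3 -m inch '[[[2,1,20],0,0],[[0,0,30],0,0],[[0,0,30],0,0],[[0,0,20],0,0],[[0,0,12],0,0],[[0,0,6],0,0],[[0,0,3],0,0],[[0,0,0],0,0]]'
```

```text
t: 7.98
tcp_pos: [521.4, -15.8, 58.3]
tcp_rot: [0.568, 0.823, 0.0, 0.0]
wrist_force: [0.7, 0.9, 0.2]
finger_gap: 21.5
finger_force: 30.0
```

```bash
python3 -m inch '[[[0,0,1],0,0],[[0,0,1],0,0],[[0,0,0.6],0,0],[[0,0,0],0,0]]'; python3 -m inch '[[[0,0,0],0,0.28],[[0,0,0],0,0.32],[[0,0,0],0,0.4],[[0,0,0],0,0.5],[[0,0,0],0,0.5],[[0,0,-20],0,0.5],[[0,0,-50],0,0.5],[[0,0,-60],0,0.5]]'
python3 look.py w5 purple 124 324 200
```

```text
t: 8.48
tcp_pos: [521.2, -15.8, 55.4]
tcp_rot: [0.568, 0.823, 0.0, 0.0]
wrist_force: [-0.6, 0.6, -1.0]
finger_gap: 21.5
finger_force: 30.0
t: 9.48
tcp_pos: [520.5, -15.8, 186.3]
tcp_rot: [0.568, 0.823, -0.0, -0.001]
wrist_force: [0.3, 0.3, -0.1]
finger_gap: 46.8
finger_force: 0.0
(323.29827880859375, 195.73605346679688) r 11.335220336914062 diam mm 21.54570420403388 [521.  -16.1 124. ]
```

View pics/w5.png

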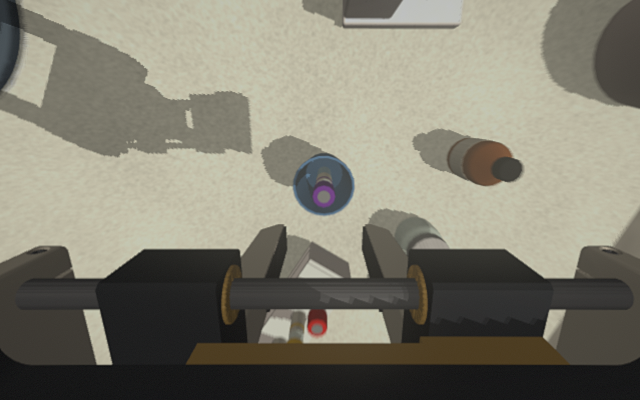

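The tube stands upright in the cup (cap (323,196), on centre). On to the yellow tube.

```bash
python3 -m inch '[[[-25,-5,-10],0,0.5],[[-45,-8,-15],0,0.5],[[-45,-8,-10],0,0.5],[[-45,-8,0],0,0.5],[[-25,-5,0],0,0.5],[[0,0,0],1.2,0.5],[[0,0,0],1.2,0.5],[[0,0,0],1.2,0.5]]' >/dev/null; python3 -m inch '[[[0,0,0],0.55,0.5],[[0,0,0],0,0.5],[[0,0,0],0,0.5]]'; python3 look.py w6 yellow 127 324 190; python3 go.py 554.3 -200.5 59 -12.4
```

```text
t: 10.9
tcp_pos: [554.9, -200.5, 220.2]
tcp_rot: [0.779, 0.627, -0.0, -0.0]
wrist_force: [-0.4, -0.9, -0.5]
finger_gap: 46.5
finger_force: 0.0
(324.0, 187.11363220214844) r 11.292265892028809 diam mm 23.771414657138063 [ 556.  -199.8  127. ]
t 10.95 tcp [ 554.9 -200.6  220.2] yaw -12.3 tilt [-0.  0. -1.] shift [ -0.   -0.6 161.2] turn 0.01 F [ 0.5 -0.3 -0.7] gap 46.6 ff 0.0 q6 [-0.43  0.39  1.5   0.    1.26 -0.21]
```

```bash
python3 -m inch '[[[0,0.5,40],0,0.5],[[0,0,40],0,0.5],[[0,0,40],0,0.5],[[0,0,25],0,0.5],[[0,0,12],0,0.5],[[0,0,4],0,0.5],[[0,0,0],0,0.3]]' 60;python3 -m inch '[[[0,0,0],0,0.2],[[0,0,0],0,0],[[0,0,0],0,0],[[0,0,0],0,0],[[0,0,0],0,0]]'; python3 go.py 554.3 -200.5 59 -12.4
```

```text
t: 11.82
tcp_pos: [555.9, -201.1, 60.0]
tcp_rot: [0.779, 0.627, 0.0, 0.0]
wrist_force: [-0.2, 0.0, -0.5]
finger_gap: 40.7
finger_force: 0.0
t: 12.45
tcp_pos: [555.8, -201.1, 59.9]
tcp_rot: [0.779, 0.626, 0.0, 0.0]
wrist_force: [-0.6, -0.3, 5.4]
finger_gap: 21.1
finger_force: 60.0
t 12.45 tcp [ 555.8 -201.1   59.9] yaw -12.4 tilt [ 0.001 -0.    -1.   ] shift [ 0.3 -1.6  0.9] turn -0.0 F [-0.6 -0.3  5.4] gap 21.1 ff 60.002092123031616 q6 [-0.43  0.57  1.64 -0.    0.93 -0.21]
```

```bash
python3 -m inch '[[[0,0,-10],0,0],[[0,0,-25],0,0],[[0,0,-35],0,0],[[0,0,-35],0,0],[[0,0,-25],-1,0],[[0,0,-10],-1.1,0],[[0,0,0],-1.1,0],[[0,0,0],-0.95,0]]' >/dev/null; python3 -m inch '[[[0,0,0],0,0],[[25,10,0],0,0],[[50,22,0],0,0],[[55,25,0],0,0],[[55,25,0],0,0],[[55,25,0],0,0],[[55,25,0],0,0],[[55,25,0],0,0]]'; python3 go.py 581.4 240.7 72 20.8
```

```text
t: 14.45
tcp_pos: [577.9, 184.0, 199.6]
tcp_rot: [0.57, 0.822, 0.0, 0.0]
wrist_force: [0.4, 0.1, -0.0]
finger_gap: 20.9
finger_force: 60.0
t 14.45 tcp [577.9 184.  199.6] yaw 20.6 tilt [ 0.  0. -1.] shift [ 51.9  23.1 127.6] turn -0.03 F [ 0.4  0.1 -0. ] gap 20.9 ff 59.99883770942688 q6 [ 0.23  0.44  1.48 -0.    1.23 -0.13]
```

```bash
python3 -m inch '[[[30,13,0],0,0],[[17,8,0],0,0],[[5,2,10],0,0],[[0,0,35],0,0],[[0,0,35],0,0],[[0,0,25],0,0],[[0,0,14],0,0],[[0,0,0],0,0]]'; python3 -m inch '[[[0,0,5],0,0],[[0,0,2.5],0,0],[[0,0,0],0,0]]';python3 go.py 581.4 240.7 72 20.8; python3 - <<'E'
from h import *
c=cams.capture("wrist");s=cams.capture("scene")
a=cv2.resize(s["pixels"][80:170,290:410],(640,480),interpolation=cv2.INTER_CUBIC)[50:330]
cv2.imwrite("pics/a7.png",cv2.convertScaleAbs(np.vstack([c["pixels"][:300],a])[:,:,::-1],alpha=1.3))
E
```

```text
t: 15.45
tcp_pos: [580.9, 237.9, 79.6]
tcp_rot: [0.569, 0.823, -0.001, -0.0]
wrist_force: [-0.2, 0.1, -1.7]
finger_gap: 21.3
finger_force: 60.0
t: 15.82
tcp_pos: [581.3, 238.8, 73.0]
tcp_rot: [0.568, 0.823, 0.0, 0.0]
wrist_force: [-0.2, -0.4, -0.3]
finger_gap: 20.6
finger_force: 60.0
t 15.82 tcp [581.3 238.8  73. ] yaw 20.8 tilt [ 0.  0. -1.] shift [1.8 0.8 1. ] turn -0.0 F [-0.2 -0.4 -0.3] gap 20.6 ff 59.999603033065796 q6 [ 0.32  0.61  1.53 -0.    1.   -0.05]
```

View pics/a7.png

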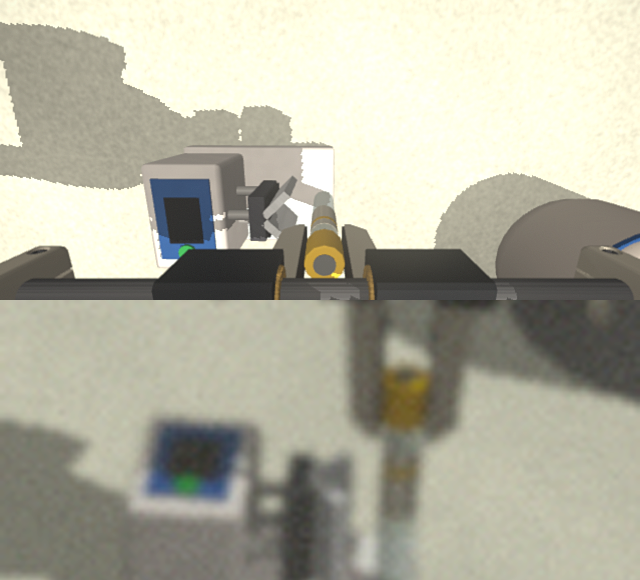

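The yellow tube is upright in the grip (cap (325,262)), standing out in front of the V (face plates at (290,205)). I'll correct it sideways, lower it 1.5 mm and push in steps, watching the force.

```bash
python3 -m inch '[[[1.7,0,1],0,0],[[0,-7,0.5],0,0],[[0,-8,0],0,0],[[0,-5,0],0,0],[[0,-3,0],0,0],[[0,0,0],0,0]]';python3 -m inch '[[[0,-2,0],0,0],[[0,-1,0],0,0],[[0,-1,0],0,0],[[0,0,0],0,0],[[0,0,0],0,0]]'; python3 -m inch '[[[0,-1,0],0,0],[[0,-1,0],0,0],[[0,0,0],0,0]]'; python3 -m inch '[[[0,-1,0],0,0],[[0,-1,0],0,0],[[0,0,0],0,0]]'
```

```text
t: 16.68
tcp_pos: [559.0, 232.1, 71.4]
tcp_rot: [0.568, 0.823, 0.0, 0.0]
wrist_force: [-0.2, -0.2, -0.3]
finger_gap: 20.8
finger_force: 60.0
t: 17.3
tcp_pos: [555.4, 230.8, 71.3]
tcp_rot: [0.568, 0.823, 0.0, 0.0]
wrist_force: [0.3, -0.3, 0.5]
finger_gap: 20.8
finger_force: 60.0
t: 17.68
tcp_pos: [553.8, 230.2, 71.5]
tcp_rot: [0.568, 0.823, 0.0, 0.0]
wrist_force: [2.3, 1.5, -2.1]
finger_gap: 20.6
finger_force: 60.0
t: 18.05
tcp_pos: [551.7, 229.4, 71.5]
tcp_rot: [0.568, 0.823, 0.0, 0.0]
wrist_force: [2.7, 1.6, -0.9]
finger_gap: 21.1
finger_force: 60.0
```

```bash
for i in 1 ; do :; done; python3 -m inch '[[[0,-1.5,0],0,0],[[0,-1.5,0],0,0],[[0,0,0],0,0]]'; python3 -m inch '[[[0,-1,0],0,0],[[0,-1,0],0,0],[[0,0,0],0,0]]'; python3 -m inch '[[[0,-1,0],0,0],[[0,0,0],0,0],[[0,0,0],0,0]]'
```

```text
t: 18.42
tcp_pos: [549.0, 228.3, 71.5]
tcp_rot: [0.568, 0.823, 0.0, 0.0]
wrist_force: [5.0, 3.0, -0.7]
finger_gap: 21.0
finger_force: 60.0
t: 18.8
tcp_pos: [547.3, 227.7, 71.5]
tcp_rot: [0.568, 0.823, 0.001, 0.0]
wrist_force: [4.1, 2.9, -1.0]
finger_gap: 20.7
finger_force: 60.0
t: 19.18
tcp_pos: [546.5, 227.4, 71.5]
tcp_rot: [0.568, 0.823, 0.001, 0.0]
wrist_force: [5.5, 2.9, -1.3]
finger_gap: 20.8
finger_force: 60.0
```

```bash
python3 -m inch '[[[0,-0.7,0],0,0],[[0,0,0],0,0],[[0,0,0],0,0]]'; python3 -m inch '[[[0,-0.7,0],0,0],[[0,0,0],0,0],[[0,0,0],0,0]]';  python3 -m inch '[[[0,-0.7,0],0,0],[[0,0,0],0,0],[[0,0,0],0,0]]'
```

```text
t: 19.55
tcp_pos: [545.9, 227.2, 71.5]
tcp_rot: [0.568, 0.823, 0.001, 0.0]
wrist_force: [5.3, 3.2, -2.6]
finger_gap: 20.8
finger_force: 60.0
t: 19.92
tcp_pos: [545.3, 226.9, 71.5]
tcp_rot: [0.568, 0.823, 0.001, 0.001]
wrist_force: [6.5, 2.8, -2.5]
finger_gap: 20.6
finger_force: 60.0
t: 20.3
tcp_pos: [544.8, 226.7, 71.5]
tcp_rot: [0.568, 0.823, 0.001, 0.001]
wrist_force: [7.0, 2.7, -2.8]
finger_gap: 20.7
finger_force: 60.0
```

```bash
python3 -m inch '[[[0,-0.7,0],0,0],[[0,0,0],0,0],[[0,0,0],0,0]]'; python3 -m inch '[[[0,-0.7,0],0,0],[[0,0,0],0,0],[[0,0,0],0,0]]'; python3 - <<'E'
from h import *
c=cams.capture("wrist");s=cams.capture("scene")
a=cv2.resize(s["pixels"][80:170,290:410],(640,480),interpolation=cv2.INTER_CUBIC)[50:330]
b=cv2.resize(c["pixels"][120:270,160:480],(640,300),interpolation=cv2.INTER_CUBIC)
cv2.imwrite("pics/a8.png",cv2.convertScaleAbs(np.vstack([b,a])[:,:,::-1],alpha=1.3))
E
```

```text
t: 20.68
tcp_pos: [544.4, 226.6, 71.6]
tcp_rot: [0.568, 0.823, 0.001, 0.001]
wrist_force: [8.1, 3.7, -3.6]
finger_gap: 21.1
finger_force: 60.0
t: 21.05
tcp_pos: [544.3, 226.5, 71.6]
tcp_rot: [0.568, 0.823, 0.002, 0.001]
wrist_force: [10.7, 5.4, -6.3]
finger_gap: 21.1
finger_force: 60.0
```

View pics/a8.png

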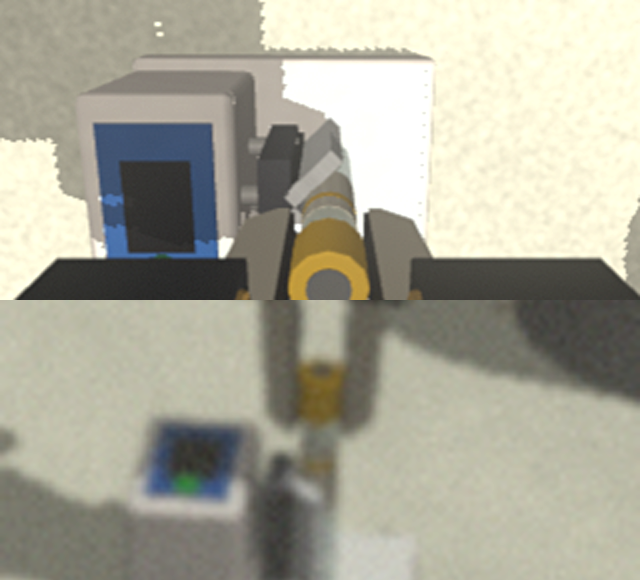

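The tube sits in both V faces under the cap at (328,275). The force rose from 9 to 12 N over only 0.1 mm, so the carriage is at its stop. A short hold to check that it's steady, then I hand in.

```bash
python3 -m inch '[[[0,0,0],0,0],[[0,0,0],0,0],[[0,0,0],0,0],[[0,0,0],0,0]]' && python3 -c "
from cell import ctrl;print(ctrl.close_job())"
```

```text
t: 21.65
tcp_pos: [544.2, 226.5, 71.6]
tcp_rot: [0.568, 0.823, 0.002, 0.001]
wrist_force: [10.5, 4.0, -3.9]
finger_gap: 21.3
finger_force: 60.0
the job is handed in; nothing more can be done
None
```

The job is handed in at about 22 s: the purple tube stands upright, cap up and released, in the blue cup, and the yellow tube is still gripped and pressed about 11 N into the V, which the force rise puts at its stop.

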